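Stand the ink bottles in their anti-tip stands

ROBOT

A 6-joint arm with a two-finger parallel gripper is mounted at the origin on the work surface. World frame = base frame: x ahead of the robot, y to its left, z up, the work surface at z = 0. Lengths are in m, angles in rad, forces in N, time in s.
With the tool pointing down it reaches from about 0.4 to 0.825 m from the base axis. Payload 7 kg.
Tool frame: the origin (TCP) lies on the centre line of the jaws, within the pads' length; the fingertips stand 25 mm ahead of it and the grasp point (between the pads) lies 6 mm ahead of it; z points along the fingers, y is the direction in which the jaws open and shut (so a half turn about z gives the same grasp; the last joint's range is limited). The gripper opens to 88 mm and grips with 3 to 60 N. Pads are 19 mm wide; open, the fingers measure 130 mm over their backs; the gripper's body (78 mm by 193 mm) begins 47 mm behind the grasp point.
Start: joints at [1.545, 0.359, 0.012, 0, -1.224, -0.288], TCP at [0.208, 0.642, 0.252] pointing down, gripper open.
Joint ranges: [-3.07, 3.07], [-1.43, 2.12], [-1.02, 1.25], [-3.03, 1.67], [-3.05, -0], [-3.03, 3.03]. Speed limits (rad/s): [2.39, 2.39, 3.01, 3.14, 3.14, 3.14].

INTERFACE

Orientations are given as [roll, pitch, yaw] about the fixed x, y, z axes, in that order (R = Rz(yaw) Ry(pitch) Rx(roll)).
In Python, from station import * gives the robot as it stands. The module is installed in compiled form; this text tells all that it offers.
- The arm moves only by the tool step_arm, never from a script. Its argument "commands" is text: rows parted by semicolons, each of 6 numbers parted by spaces: the shift along the tool's x, y, z in mm, then the turn, a rotation vector about the tool's x, y, z in rad. A call has 1 to 8 rows; each row shifts and turns the commanded pose from where the row before left it, along the tool's axes as they then stand; what a row does not reach is not made up. A row lasts 1/8 s, in which the tool goes at most 62.5 mm and 10.7 degrees, less where a joint would pass 70% of its speed; a pose out of reach is approached as far as the arm can. A call is refused whole if a number of a shift passes 62.5 or a number of a turn 0.188, either way. A call with a gripper value outside its range is refused whole. "jaw" is the finger opening in mm, from 0 to 87.6, set as the call begins (left out, the last holds). The fingers move at their own pace and stop on an object; "grip_force" is the grip in N (left out, the last holds). Time passes only in rows, so rows that do not move let the fingers close. It gives the time, the measured TCP pose, the force and the opening at its end, in the units of the state.
- get_state(): the state, without advancing time (a new reading comes with each control period).
- grab_frame(name): name is "scene" or "top"; returns a dict with "frame" (480x640x3 uint8, red, green, blue), "fovy" (degrees; the focal length in pixels is half the picture's height over the tangent of half this angle, whatever the lens; pixels are square), "cx", "cy" (the principal point, pixels), "rvec" (rotation vector, rad) and "tvec" (3), from world to camera coordinates, as OpenCV has them. Camera axes: x right, y down, z forward; pixel columns grow to the right and rows downward; lengths in m; the calibration is good to about 2 mm. A picture is of the moment at which its call begins. There is no depth.
- job_done(): hands the job in, once; it reports no verdict.
Trained networks look in a picture, given as the dict that the camera call returned (one of the last four; its "shot" number tells which), for a name from the list of things; names that differ only in an ending like _2 or _b are one class to them, and where a whole thing is asked for, a point or a joint stands for the part that bears it (a point fixed in the world has none). Each returns a list of dicts, best first, with "conf" (0 to 1); they miss things now and then, are a little off and sometimes report something else, mostly with a low value. They report only what shows in the picture. A call takes as long as a camera call. They do not tell look-alikes from the thing itself.
- recognise(picture, name): "pixel" ([column, row] in pixels, amid what is visible of it).
The state is a dict: "t": time; "q": joint angles; "qd": joint speeds; "joint_efforts": joint torques, N m; "eef_pos": TCP position; "ee_rot": TCP orientation; "force": force on the tool from outside, world axes, zero at the start; "moment": the same for the moment, N m; "width": finger opening in m.
Only numpy, scipy, OpenCV 4.12 (cv2) and the standard library are available. Lean on these libraries where they do the work, as an engineer would, in place of code of your own. Each camera call takes 0.05 s, during which the arm holds its last target.

TASK

Pick out the three ink bottles, the ones with a pointed nozzle, and stand each in the steel bottle stand of its own size: the small bottle in the small stand, the medium in the medium, the large in the large. Each must end standing upright on the floor of its stand; keep the bottles upright on the way, in whatever order you like. Leave the two flat-lidded jars and the cup standing where they are.

Things in the scene. Friction and masses are not known exactly. Their poses are not given: they have to be found in the camera images.
- ink_small_mid (a point): the small ink bottle: upright black round bottle with a white paper band and a narrow pointed grey nozzle on its black flat shoulder; body 24 mm in diameter and straight-sided for its lower 48 mm, 70 mm tall over the nozzle. The point lies on its axis, half-way up, 35 mm above its underside; z is its upward axis
- stand_small: the small bottle stand: bare dark steel, low, round and open-topped, fixed to the work top; its round well is 40 mm in diameter, the outside 56 mm, the rim 16 mm above the work top, the well's floor 4 mm above the work top. Origin: centre of its underside, on the work top; z up
- ink_medium_mid (a point): the medium ink bottle: upright black round bottle with a white paper band and a narrow pointed grey nozzle on its black flat shoulder; body 38 mm in diameter and straight-sided for its lower 62 mm, 86 mm tall over the nozzle. The point lies on its axis, half-way up, 43 mm above its underside; z is its upward axis
- stand_medium: the medium bottle stand: bare dark steel, low, round and open-topped, fixed to the work top; its round well is 54 mm in diameter, the outside 70 mm, the rim 16 mm above the work top, the well's floor 4 mm above the work top. Origin: centre of its underside, on the work top; z up
- ink_large_mid (a point): the large ink bottle: upright black round bottle with a white paper band and a narrow pointed grey nozzle on its black flat shoulder; body 52 mm in diameter and straight-sided for its lower 68 mm, 94 mm tall over the nozzle. The point lies on its axis, half-way up, 47 mm above its underside; z is its upward axis
- stand_large: the large bottle stand: bare dark steel, low, round and open-topped, fixed to the work top; its round well is 68 mm in diameter, the outside 84 mm, the rim 16 mm above the work top, the well's floor 4 mm above the work top. Origin: centre of its underside, on the work top; z up
- jar_small_mid (a point): the small jar, to be left alone: upright black round jar with a white paper band and a flat grey screw lid as wide as the jar, no nozzle; 36 mm in diameter, 62 mm tall. The point lies on its axis, half-way up; z is its upward axis
- jar_large_mid (a point): the large jar, to be left alone: upright black round jar with a white paper band and a flat grey screw lid as wide as the jar, no nozzle; 46 mm in diameter, 74 mm tall. The point lies on its axis, half-way up; z is its upward axis
- cup_mid (a point): the cup, to be left alone: open white plastic drinking cup, 68 mm across the rim, 80 mm tall, standing upright. The point lies on its axis, half-way up; z is its upward axis
Things that resemble listed ones, but are neither listed nor needed, are in the scene too. What is shaped like the part that bears ink_medium_mid but yellow is not meant.

How it is judged:
At the end, for the whole second after the job is handed in: Each ink bottle stands upright (within 0.1 rad) on the well floor of the stand of its own size (height within 4 mm, axis within 12 mm of the stand's axis), released and at rest; the jars and the cup are upright and within 20 mm of where they started (horizontal distance between ink_small_mid and stand_small below 0.012 m and height (world z) of ink_small_mid between 0.035 and 0.043 m and angle between each of ink_small_mid, ink_medium_mid, ink_large_mid, jar_small_mid, jar_large_mid, cup_mid's own z axis and vertical below 0.1 rad and linear speed of each of ink_small, ink_medium, ink_large below 0.02 m/s and horizontal distance between ink_medium_mid and stand_medium below 0.012 m and height (world z) of ink_medium_mid between 0.043 and 0.051 m and horizontal distance between ink_large_mid and stand_large below 0.012 m and height (world z) of ink_large_mid between 0.047 and 0.055 m and distance of each of jar_small_mid, jar_large_mid, cup_mid from where it was at the start of the episode below 0.02 m); the robot touches nothing.
It fails at once if an ink bottle is tipped more than 35 degrees from upright (angle between any of ink_small_mid, ink_medium_mid, ink_large_mid's own z axis and vertical above 0.61 rad).
It fails at once if a jar or the cup is shifted more than 20 mm or knocked over (distance of any of jar_small_mid, jar_large_mid, cup_mid from where it was at the start of the episode above 0.02 m or angle between any of jar_small_mid, jar_large_mid, cup_mid's own z axis and vertical above 0.4 rad).
It also fails if it takes over 96 s, if anything falls off the work surface, if the arm or the gripper's body presses on something with over 40 N, if the wrist force passes 120 N, or if a joint passes its speed limit or range.

## Working session

There is one attempt and no reset: what is moved stays moved. The work goes in short steps, Python scripts to look and compute and a tool call to move; the robot and the scene stay as the last step left them, time stands still between calls to the robot, and variables do not carry over. Pictures are saved under pics/ and viewed, and the job is handed in when it is done.

Besides the shell and the picture viewer there is one more tool, called after ">>>" in YAML: its name, and indented under it one key for each argument. step_arm: Moves the arm, as the interface text tells. Its arguments: {"type":"object","properties":{"commands":{"type":"string"},"jaw":{"type":"number"},"grip_force":{"type":"number"}},"required":["commands"]}

```bash
mkdir -p pics; cat > h.py <<'E'
from station import *
import numpy as np, cv2
def cam(p):
    f=240/np.tan(np.radians(p["fovy"])/2)
    K=np.array([[f,0,p["cx"]],[0,f,p["cy"]],[0,0,1.]])
    return K,np.array(p["rvec"],float),np.array(p["tvec"],float)
def unproj(p,px,z):
    K,r,t=cam(p);R=cv2.Rodrigues(r)[0]
    d=R.T@np.linalg.inv(K)@np.array([px[0],px[1],1.]);c=-R.T@t
    return c+d*(z-c[2])/d[2]
def proj(p,X):
    K,r,t=cam(p);return cv2.projectPoints(np.array(X,float).reshape(-1,3),r,t,K,None)[0].reshape(-1,2)
def save(p,n): cv2.imwrite('pics/'+n+'.png',cv2.cvtColor(p["frame"],cv2.COLOR_RGB2BGR))
E
python3 - <<'E'
from h import *
s=get_state();print(s)
for c in("scene","top"):
    p=grab_frame(c);save(p,c+'0');print(c,p["fovy"],p["cx"],p["cy"],p["rvec"],p["tvec"],p.keys())
    for n,z in [("ink_small_mid",.035),("ink_medium_mid",.043),("ink_large_mid",.047),("stand_small",.01),("stand_medium",.01),("stand_large",.01),("jar_small_mid",.031),("jar_large_mid",.037),("cup_mid",.04)]:
        for d in recognise(p,n)[:4]: print(n,np.round(d["pixel"]),round(d["conf"],2),np.round(unproj(p,d["pixel"],z),3))
E
```

```text
{'t': 0.0, 'q': array([ 1.54514670e+00,  3.59394925e-01,  1.10370496e-02, -3.38269240e-04,
       -1.22409858e+00, -2.88087719e-01]), 'qd': array([ 0.00035306,  0.00100845,  0.00070021, -0.0003447 , -0.00029733,
        0.00026006]), 'joint_efforts': array([-1.92182000e-03, -5.82713342e+01,  2.93054974e+01,  6.99724361e+00,
        6.81298159e-03, -1.70704088e-04]), 'eef_pos': array([0.20821126, 0.64160396, 0.2506101 ]), 'ee_rot': array([ 3.13991058e+00, -1.66832349e-04, -3.13852414e-01]), 'force': array([-0.28126796, -0.75897334, -0.33678176]), 'moment': array([-0.00289092,  0.01903258,  0.01755647]), 'width': 0.0878438553422815}
scene 45.94281248002191 316.61383140991796 235.04718005158833 [ 1.44513205  1.86335362 -1.00317419] [ 0.12709584 -0.24000348  1.59512493] dict_keys(['frame', 'fovy', 'cx', 'cy', 'rvec', 'tvec', 'shot'])
ink_small_mid [372. 231.] 0.66 [0.455 0.108 0.035]
ink_medium_mid [466. 218.] 0.91 [0.372 0.297 0.043]
ink_medium_mid [457. 245.] 0.78 [0.477 0.282 0.043]
ink_large_mid [269. 218.] 0.56 [ 0.479 -0.111  0.047]
stand_small [287. 288.] 0.88 [ 0.652 -0.019  0.01
[... 322 characters left out ...]
e_mid [125. 217.] 0.69 [ 0.534 -0.424  0.037]
cup_mid [530. 260.] 0.86 [0.492 0.421 0.04 ]
top 52.022180751464845 316.28794020918036 243.6690279305015 [ 2.15534114 -2.15607031  0.12815256] [0.01161656 0.51423649 1.22257757] dict_keys(['frame', 'fovy', 'cx', 'cy', 'rvec', 'tvec', 'shot'])
ink_small_mid [279. 271.] 0.61 [0.444 0.106 0.035]
ink_medium_mid [206. 298.] 0.51 [0.378 0.286 0.043]
ink_large_mid [371. 261.] 0.74 [ 0.468 -0.125  0.047]
stand_small [328. 196.] 0.63 [ 0.643 -0.018  0.01 ]
stand_medium [435. 296.] 0.75 [ 0.381 -0.293  0.01 ]
jar_small_mid [236. 206.] 0.77 [0.612 0.218 0.031]
jar_large_mid [485. 233.] 0.61 [ 0.54  -0.417  0.037]
cup_mid [152. 248.] 0.91 [0.503 0.427 0.04 ]
```

View pics/scene0.png

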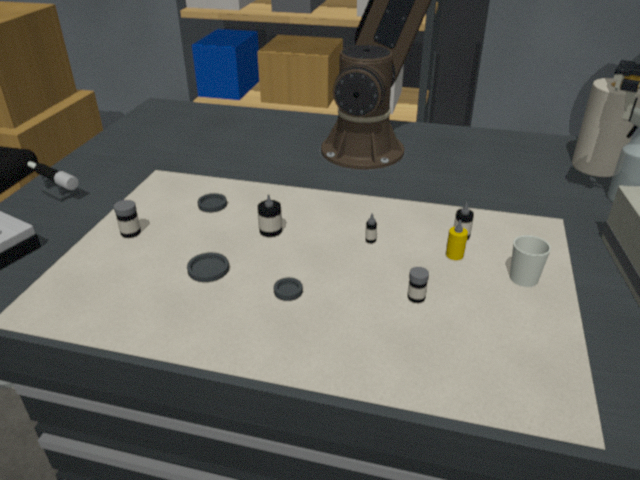

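View pics/top0.png

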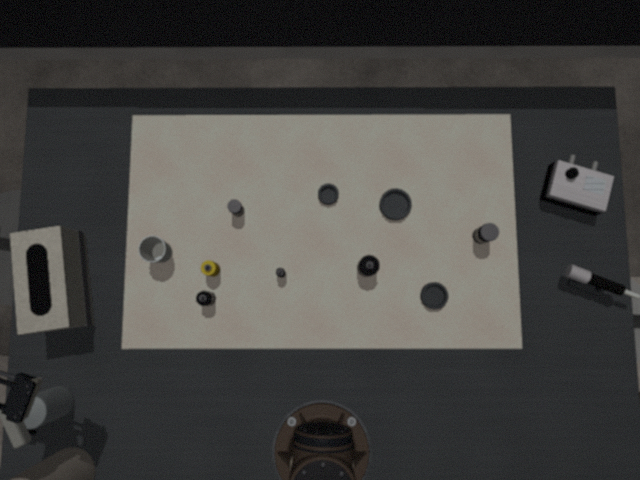

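```bash
cat > ov.py <<'E'
from h import *
EST={'ink_small':(.450,.107,.012,.048,.070),'ink_med':(.375,.291,.019,.062,.086),'ink_large':(.473,-.118,.026,.068,.094),
'st_small':(.647,-.018,.028,.016,0),'st_med':(.388,-.290,.035,.016,0),'st_large':(.627,-.190,.042,.016,0)}
def ring(x,y,r,z): 
    a=np.linspace(0,2*np.pi,60);return np.c_[x+r*np.cos(a),y+r*np.sin(a),0*a+z]
def ov(p,EST,fn,S=6,half=22):
    tiles=[]
    for n,(x,y,r,h,H) in EST.items():
        c=proj(p,[x,y,h/2])[0].round().astype(int)
        x0,y0=c-half
        im=cv2.cvtColor(p["frame"],cv2.COLOR_RGB2BGR)[max(y0,0):y0+2*half,max(x0,0):x0+2*half]
        im=cv2.resize(im,None,fx=S,fy=S,interpolation=cv2.INTER_NEAREST)
        im=cv2.convertScaleAbs(im,alpha=1.5,beta=10)
        T=lambda X:((proj(p,X)-[x0,y0]+.5)*S).round().astype(np.int32)
        rs=[(r,0),(r,h)]+([(r-.008,h)] if H==0 else [])
        for rr,z in rs: cv2.polylines(im,[T(ring(x,y,rr,z))],True,(0,255,0) if z else (0,0,255),1)
        if H: cv2.circle(im,tuple(int(v) for v in T([x,y,H])[0]),3,(255,0,255),1)
        cv2.putText(im,n,(3,12),0,.4,(255,0,0),1);tiles.append(im)
    cv2.imwrite(fn,np.vstack([np.hstack(tiles[:3]),np.hstack(tiles[3:6])]))
E
python3 - <<'E'
from ov import *
for c in("scene","top"):
    ov(grab_frame(c),EST,f'pics/ov_{c}0.png')
E
```

```text
(no output)
```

View pics/ov_scene0.png

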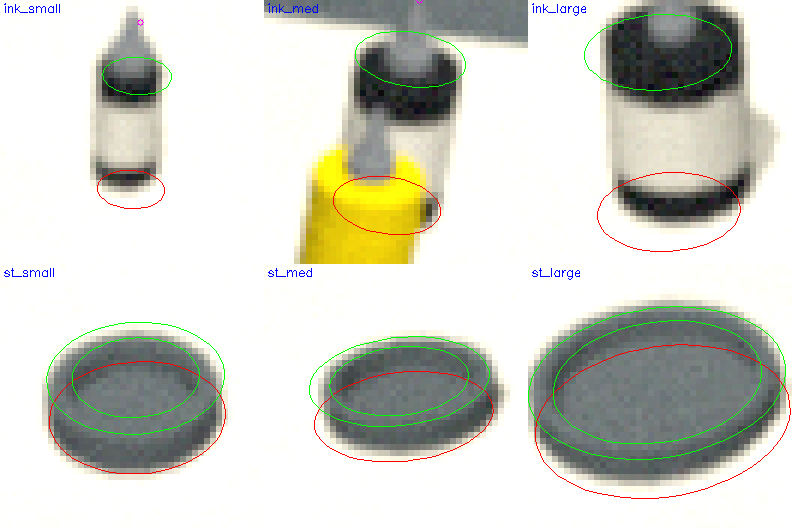

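View pics/ov_top0.png

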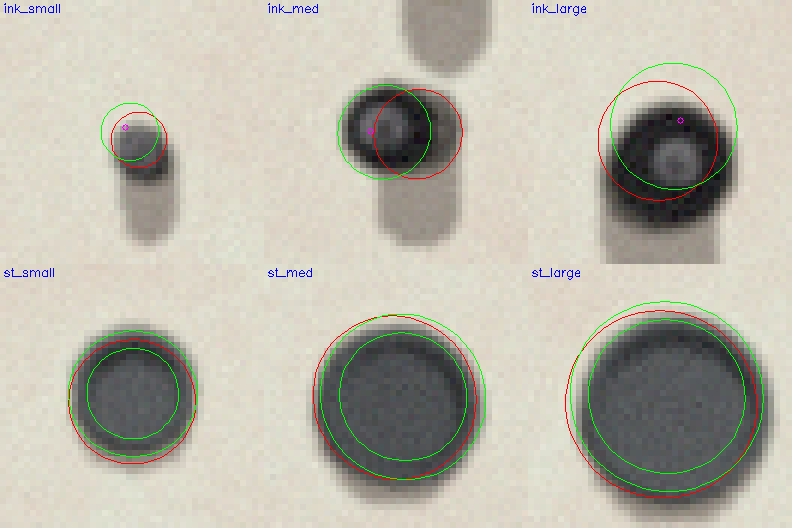

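```bash
cat > fit.py <<'E'
from ov import *
from scipy.optimize import minimize
def model_mask(p,x,y,r,h,H,x0,y0,w,S=8):
    T=lambda X:((proj(p,X)-[x0,y0]+.5)*S)
    m=np.zeros((w*S,w*S),np.uint8)
    def fill(P): cv2.fillConvexPoly(m,(cv2.convexHull(P.astype(np.float32))*16).round().astype(np.int32),255,shift=4)
    fill(np.vstack([T(ring(x,y,r,0)),T(ring(x,y,r,h))]))
    if H: fill(np.vstack([T(ring(x,y,.004,h)),T(ring(x,y,.002,H))]))
    return cv2.GaussianBlur(cv2.resize(m,(w,w),interpolation=cv2.INTER_AREA).astype(float)/255,(0,0),.6)
def fit(p,e,lo=60,hi=110,half=20):
    x,y,r,h,H=e
    c=proj(p,[x,y,h/2])[0].round().astype(int);x0,y0=c-half;w=2*half
    g=p["frame"][y0:y0+w,x0:x0+w].astype(float).max(2)
    m=np.clip((hi-g)/(hi-lo),0,1)
    # keep component nearest the centre
    n,l,st,ce=cv2.connectedComponentsWithStats((m>.3).astype(np.uint8))
    k=1+np.argmin([np.hypot(*(ce[i]-half))-0.02*st[i,4] for i in range(1,n)])
    m=m*cv2.dilate((l==k).astype(np.uint8),np.ones((3,3)))
    f=lambda v:np.abs(model_mask(p,v[0],v[1],r,h,H,x0,y0,w)-m).sum()
    b=minimize(f,[x,y],method='Nelder-Mead',options=dict(initial_simplex=[[x,y],[x+.01,y],[x,y+.01]],xatol=2e-4))
    return b.x,b.fun/m.sum(),m.sum()
E
python3 - <<'E'
from fit import *
p=grab_frame("top");s=grab_frame("scene")
for n in EST:
    r=fit(p,EST[n]);print(n,'top',r[0].round(4),round(r[1],3),end=' ')
    if n[:2]=='st': r2=fit(s,EST[n],60,150);print('scene',r2[0].round(4),round(r2[1],3),end='')
    print()
    EST[n]=(*(r[0] if n[:2]!='st' else (r[0]+r2[0])/2),*EST[n][2:])
print(EST)
for q,c in((s,"scene"),(p,"top")): ov(q,EST,f'pics/ov_{c}1.png')
E
```

```text
ink_small top [0.4399 0.1024] 0.199 
ink_med top [0.3756 0.2896] 0.13 
ink_large top [ 0.4561 -0.1181] 0.094 
st_small top [ 0.6476 -0.0185] 0.081 scene [ 0.6473 -0.0189] 0.289
st_med top [ 0.3824 -0.2889] 0.066 scene [ 0.3809 -0.2885] 0.261
st_large top [ 0.6203 -0.1939] 0.054 scene [ 0.6217 -0.1962] 0.244
{'ink_small': (np.float64(0.4398980881001626), np.float64(0.10239772619405993), 0.012, 0.048, 0.07), 'ink_med': (np.float64(0.3756212332550967), np.float64(0.28955975017410857), 0.019, 0.062, 0.086), 'ink_large': (np.float64(0.45608722265064716), np.float64(-0.1181251510903239), 0.026, 0.068, 0.094), 'st_small': (np.float64(0.6474673014603265), np.float64(-0.018696134484822997), 0.028, 0.016, 0), 'st_med': (np.float64(0.381653332124286), np.float64(-0.2887121737767665), 0.035, 0.016, 0), 'st_large': (np.float64(0.6209655091766327), np.float64(-0.1950719912056229), 0.042, 0.016, 0)}
```

View pics/ov_scene1.png

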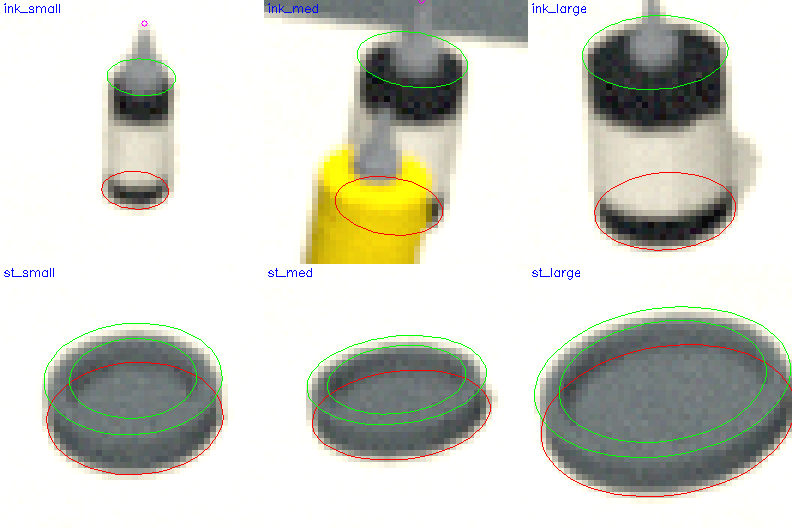

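View pics/ov_top1.png

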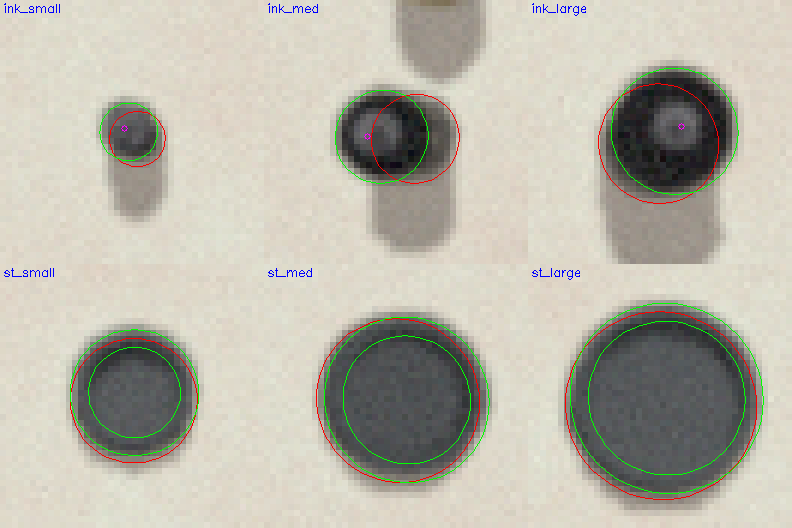

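>>> step_arm:
  commands: "0 0 0 0 0 -0.157; 0 0 0 0 0 -0.157; 25 50 10 0 0 0; 25 50 10 0 0 0; 25 50 10 0 0 0; 25 50 10 0 0 0; 25 50 10 0 0 0; 25 50 10 0 0 0"
  jaw: 87.6
  grip_force: 15

```text
t: 2.2
eef_pos: [0.359, 0.3405, 0.1916]
ee_rot: [-3.141, -0.0, 0.001]
force: [0.6, 0.6, 0.6]
width: 0.0875
```

>>> step_arm:
  commands: "9 25 10 0 0 0; 8 26 10 0 0 0; 0 0 30 0 0 0; 0 0 30 0 0 0; 0 0 30 0 0 0; 0 0 0 0 0 0"

```text
t: 2.95
eef_pos: [0.3747, 0.2898, 0.0801]
ee_rot: [3.138, 0.002, -0.0]
force: [-0.1, -0.5, 0.9]
width: 0.0876
```

```bash
python3 - <<'E'
from h import *
s=get_state();print(s['eef_pos'],s['q'])
for c in("scene","top"):
    p=grab_frame(c);u=proj(p,[.376,.29,.05])[0].astype(int)
    f=p["frame"][max(u[1]-50,0):u[1]+50,u[0]-66:u[0]+66]
    cv2.imwrite(f'pics/a_{c}.png',cv2.resize(f[:,:,::-1],None,fx=5,fy=5,interpolation=0))
E
```

```text
[0.37472853 0.28975046 0.08010428] [ 1.07494869e+00  2.23409902e-01 -6.39701219e-01 -2.52940112e-04
 -7.11891061e-01  4.95930546e-01]
```

View pics/a_scene.png

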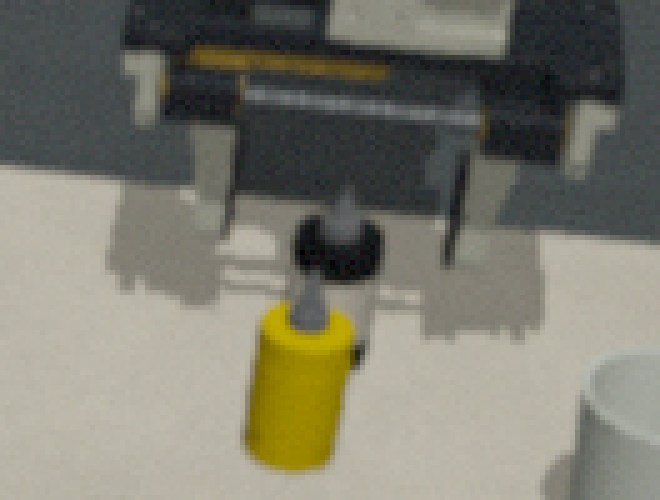

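View pics/a_top.png

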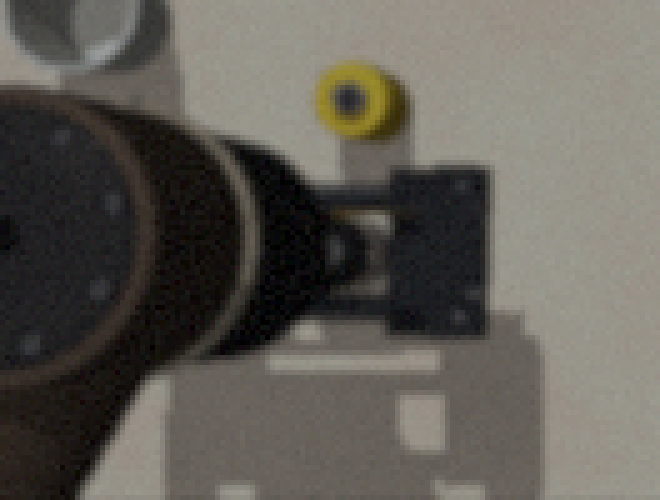

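>>> step_arm:
  commands: "1 0 13 0 0 0; 0 0 13 0 0 0; 0 0 0 0 0 0"

```text
t: 3.42
eef_pos: [0.376, 0.2903, 0.0546]
ee_rot: [3.14, 0.001, 0.0]
force: [0.2, -0.7, 0.4]
width: 0.0879
```

>>> step_arm:
  commands: "0 0 0 0 0 0; 0 0 0 0 0 0; 0 0 0 0 0 0; 0 0 0 0 0 0; 0 0 0 0 0 0; 0 0 0 0 0 0; 0 0 0 0 0 0; 0 0 0 0 0 0"
  jaw: 20
  grip_force: 20

```text
t: 4.42
eef_pos: [0.3764, 0.2911, 0.0556]
ee_rot: [-3.142, -0.0, 0.0]
force: [0.1, -0.3, 1.0]
width: 0.0375
```

Gripped (37.5 mm). Lift gently.

>>> step_arm:
  commands: "0 0 -10 0 0 0; 0 0 -25 0 0 0; 0 0 -35 0 0 0; 0 0 -35 0 0 0; 0 0 -20 0 0 0; 0 0 0 0 0 0"

```text
t: 5.18
eef_pos: [0.3769, 0.2918, 0.1826]
ee_rot: [-3.138, -0.002, 0.0]
force: [0.1, 0.0, -0.7]
width: 0.0377
```

```bash
python3 - <<'E'
from h import *
s=get_state();print(s['eef_pos'],s['width'],s['force'])
p=grab_frame("scene");save(p,'lift1')
u=proj(p,[.376,.29,.15])[0].astype(int)
f=p["frame"][max(u[1]-60,0):u[1]+60,u[0]-80:u[0]+80]
cv2.imwrite(f'pics/b_scene.png',cv2.resize(f[:,:,::-1],None,fx=5,fy=5,interpolation=0))
E
```

```text
[0.37692975 0.29181935 0.1826059 ] 0.03774347804100391 [ 0.13577078  0.03914953 -0.72288932]
```

View pics/b_scene.png

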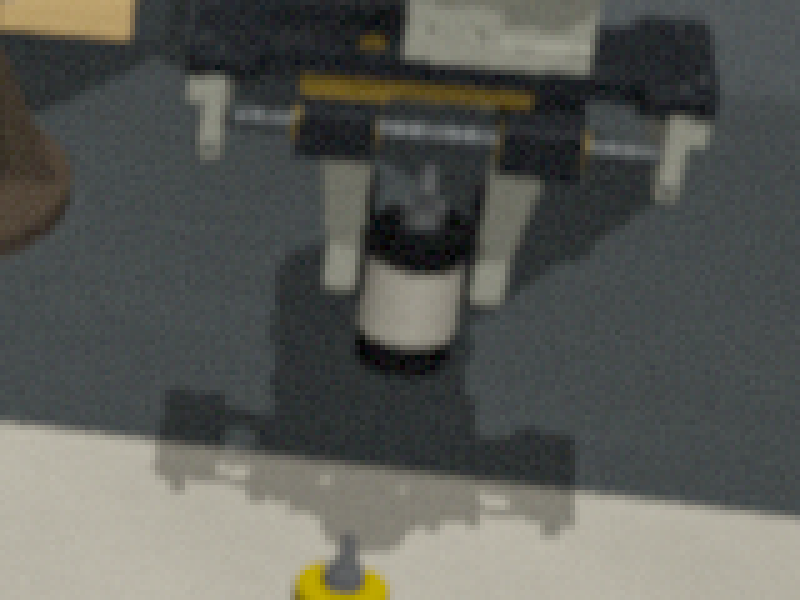

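>>> step_arm:
  commands: "8 20 0 0 0 0; 12 40 0 0 0 0; 12 45 0 0 0 0; 12 45 0 0 0 0; 12 45 0 0 0 0; 10 45 0 0 0 0; 0 45 0 0 0 0; 0 45 0 0 0 0"

```text
t: 6.22
eef_pos: [0.4416, -0.0406, 0.1795]
ee_rot: [3.141, 0.002, 0.0]
force: [0.7, 0.6, -0.6]
width: 0.0379
```

>>> step_arm:
  commands: "-10 45 0 0 0 0; -12 45 0 0 0 0; -12 45 0 0 0 0; -12 45 0 0 0 0; -10 35 0 0 0 0; -5 20 0 0 0 0; 0 0 0 0 0 0; 0 0 0 0 0 0"

```text
t: 7.22
eef_pos: [0.3811, -0.2736, 0.1798]
ee_rot: [-3.141, 0.001, -0.0]
force: [0.7, -1.4, -1.3]
width: 0.0373
```

>>> step_arm:
  commands: "1 15 0 0 0 0; 0 0 30 0 0 0; 0 0 30 0 0 0; 0 0 20 0 0 0; 0 0 15 0 0 0; 0 0 0 0 0 0"

```text
t: 7.98
eef_pos: [0.3821, -0.2887, 0.0846]
ee_rot: [-3.141, 0.002, 0.001]
force: [0.3, -0.1, -0.5]
width: 0.0376
```

```bash
cat > look.py <<'E'
from h import *
import sys
x,y,z=map(float,sys.argv[1:4]);n=sys.argv[4]
s=get_state();print(s['eef_pos'].round(4),s['width'],s['force'].round(2))
o=[]
for c in("scene","top"):
    p=grab_frame(c);u=proj(p,[x,y,z])[0].astype(int)
    v=p["frame"][max(u[1]-35,0):max(u[1]-35,0)+70,u[0]-33:u[0]+33,::-1]
    o.append(cv2.convertScaleAbs(cv2.resize(v,(396,420),interpolation=0),alpha=1.4))
cv2.imwrite(f'pics/{n}.png',np.hstack(o))
E
python3 look.py .382 -.289 .05 pm1
```

```text
[ 0.3821 -0.2887  0.0846] 0.03755745075502852 [ 0.26 -0.14 -0.55]
```

View pics/pm1.png

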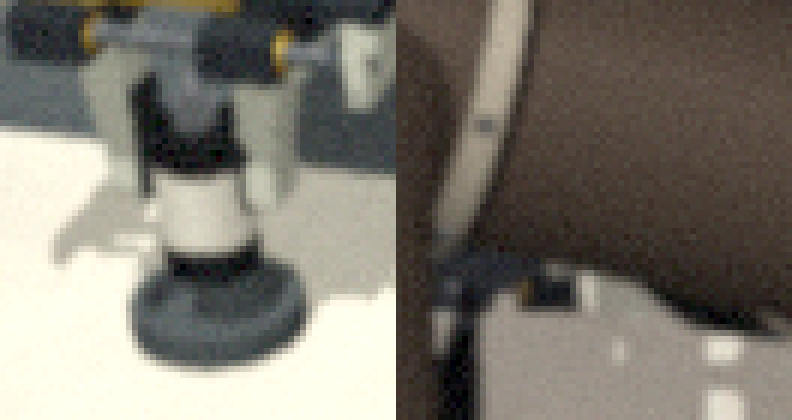

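>>> step_arm:
  commands: "0 0 8 0 0 0; 0 0 8 0 0 0; 0 0 5 0 0 0; 0 0 2 0 0 0; 0 0 0 0 0 0; 0 0 0 0 0 0"

```text
t: 8.82
eef_pos: [0.3827, -0.289, 0.0627]
ee_rot: [3.141, -0.0, 0.0]
force: [0.2, 0.3, -0.6]
width: 0.0377
```

```bash
python3 look.py .382 -.289 .05 pm2
```

```text
[ 0.3827 -0.289   0.0627] 0.037741034276628796 [ 0.18  0.29 -0.56]
```

View pics/pm2.png

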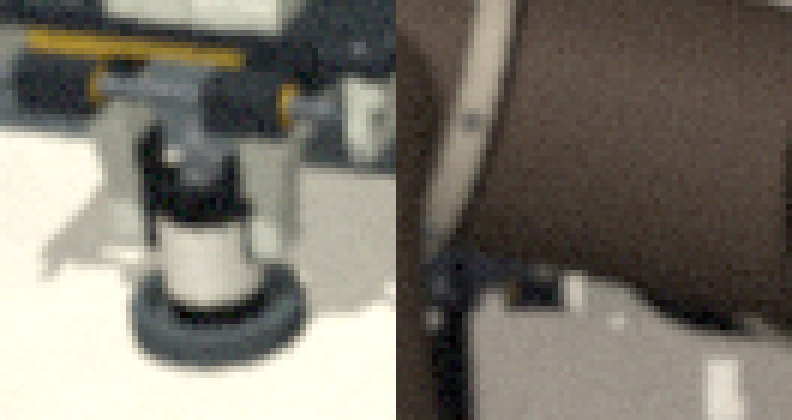

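>>> step_arm:
  commands: "0 0 1 0 0 0; 0 0 1 0 0 0; 0 0 1 0 0 0; 0 0 0 0 0 0; 0 0 0 0 0 0"

```text
t: 9.55
eef_pos: [0.3826, -0.289, 0.0596]
ee_rot: [3.142, 0.0, 0.0]
force: [0.6, -0.2, 1.0]
width: 0.0376
```

Contact now (force from −0.6 to +1.0). Release with partial opening.

>>> step_arm:
  commands: "0 0 0 0 0 0; 0 0 0 0 0 0; 0 0 0 0 0 0; 0 0 0 0 0 0; 0 0 0 0 0 0; 0 0 0 0 0 0"
  jaw: 60

```text
t: 10.3
eef_pos: [0.3826, -0.289, 0.0596]
ee_rot: [3.142, -0.0, 0.0]
force: [-0.5, -0.1, 0.0]
width: 0.0601
```

>>> step_arm:
  commands: "0 0 -10 0 0 0; 0 0 -25 0 0 0; 0 0 -35 0 0 0; 0 0 -25 0 0 0; 0 -20 -10 0 0 0; 6 -40 0 0 0 0; 12 -40 0 0 0 0; 12 -40 0 0 0 0"

```text
t: 11.3
eef_pos: [0.4128, -0.1478, 0.1655]
ee_rot: [-3.142, -0.001, -0.0]
force: [0.5, 0.2, -0.1]
width: 0.0604
```

```bash
python3 look.py .382 -.289 .05 pm3
```

```text
[ 0.4128 -0.1478  0.1655] 0.060354583337517524 [ 0.48  0.23 -0.11]
```

View pics/pm3.png

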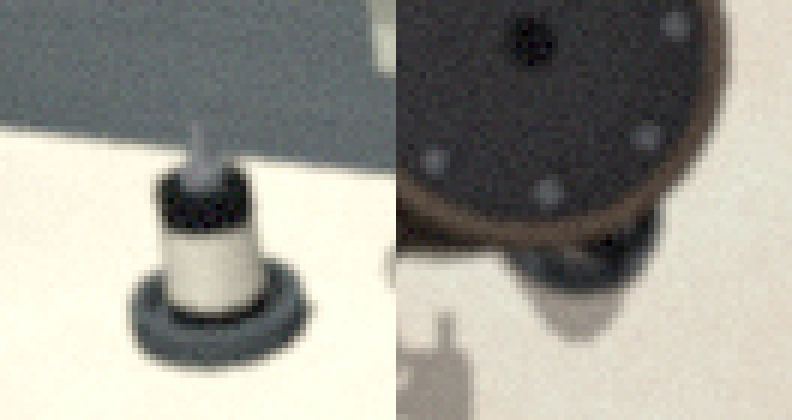

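>>> step_arm:
  commands: "22 -15 0 0 0 0; 21 -15 0 0 0 0; 0 0 0 0 0 0; 0 0 20 0 0 0; 0 0 20 0 0 0; 0 0 20 0 0 0; 0 0 10 0 0 0; 0 0 0 0 0 0"
  jaw: 87.6

```text
t: 12.4
eef_pos: [0.4553, -0.1192, 0.094]
ee_rot: [3.141, 0.002, -0.0]
force: [-0.6, 0.4, 0.8]
width: 0.0875
```

```bash
python3 look.py .456 -.118 .07 l1
```

```text
[ 0.4553 -0.1192  0.094 ] 0.08749197410540659 [-0.63  0.37  0.75]
```

View pics/l1.png

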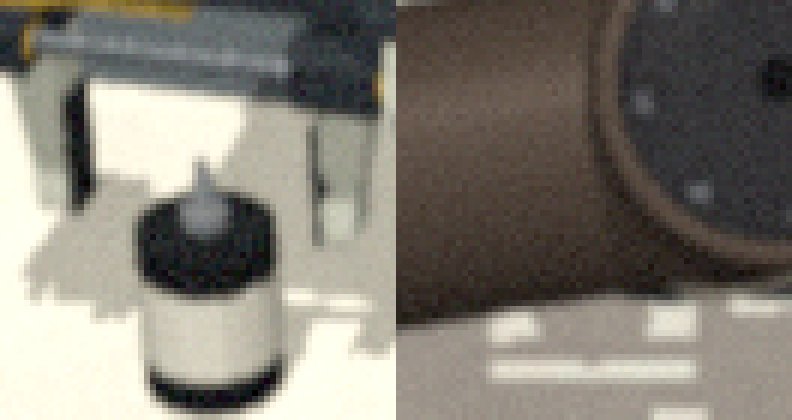

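>>> step_arm:
  commands: "1 -1 15 0 0 0; 0 0 12 0 0 0; 0 0 6 0 0 0; 0 0 0 0 0 0"

```text
t: 13.0
eef_pos: [0.4564, -0.118, 0.0613]
ee_rot: [3.141, 0.001, 0.0]
force: [0.4, -0.4, 0.8]
width: 0.0874
```

>>> step_arm:
  commands: "0 0 0 0 0 0; 0 0 0 0 0 0; 0 0 0 0 0 0; 0 0 0 0 0 0; 0 0 0 0 0 0; 0 0 0 0 0 0; 0 0 0 0 0 0"
  jaw: 35
  grip_force: 25

```text
t: 13.88
eef_pos: [0.4566, -0.1179, 0.0617]
ee_rot: [3.142, -0.0, 0.0]
force: [0.6, 0.1, 2.5]
width: 0.0516
```

>>> step_arm:
  commands: "0 0 -10 0 0 0; 0 0 -20 0 0 0; 0 0 -30 0 0 0; 0 0 -20 0 0 0; 0 0 0 0 0 0"

```text
t: 14.5
eef_pos: [0.4575, -0.1178, 0.1433]
ee_rot: [-3.141, -0.004, 0.0]
force: [-0.5, 0.0, -1.8]
width: 0.0513
```

```bash
python3 look.py .456 -.118 .13 l2
```

```text
[ 0.4575 -0.1178  0.1433] 0.05133332983351302 [-0.51  0.01 -1.77]
```

View pics/l2.png

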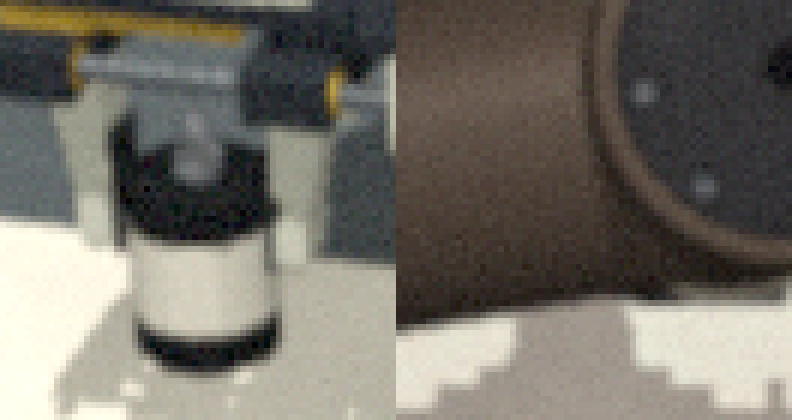

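>>> step_arm:
  commands: "20 9 0 0 0 0; 36 17 0 0 0 0; 36 17 0 0 0 0; 36 17 0 0 0 0; 24 11 0 0 0 0; 12 6 0 0 0 0; 0 0 0 0 0 0; 0 0 0 0 0 0"

```text
t: 15.6
eef_pos: [0.6195, -0.1945, 0.1412]
ee_rot: [-3.141, 0.001, 0.0]
force: [-0.0, 0.6, -0.8]
width: 0.0513
```

>>> step_arm:
  commands: "0 0 15 0 0 0; 0 0 20 0 0 0; 0 0 15 0 0 0; 0 0 0 0 0 0"

```text
t: 16.1
eef_pos: [0.6193, -0.1947, 0.0899]
ee_rot: [-3.141, 0.003, 0.0]
force: [-0.4, 0.2, -1.7]
width: 0.0516
```

```bash
python3 look.py .621 -.195 .05 l3
```

```text
[ 0.6193 -0.1947  0.0899] 0.051614682627564745 [-0.39  0.18 -1.71]
```

View pics/l3.png

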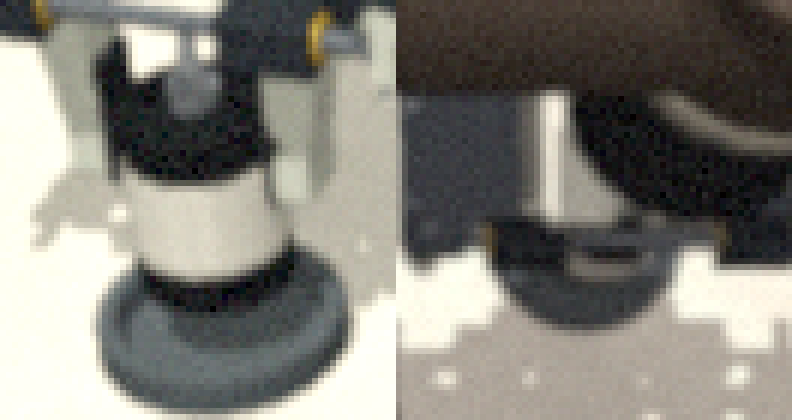

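>>> step_arm:
  commands: "1.5 0 8 0 0 0; 0 0 8 0 0 0; 0 0 4 0 0 0; 0 0 2 0 0 0; 0 0 0 0 0 0; 0 0 0 0 0 0"

```text
t: 16.95
eef_pos: [0.6222, -0.1949, 0.0698]
ee_rot: [3.142, -0.0, 0.0]
force: [-0.4, 0.1, -1.1]
width: 0.0521
```

```bash
python3 look.py .621 -.195 .05 l4
```

```text
[ 0.6222 -0.1949  0.0698] 0.05208869089689454 [-0.45  0.13 -1.14]
```

View pics/l4.png

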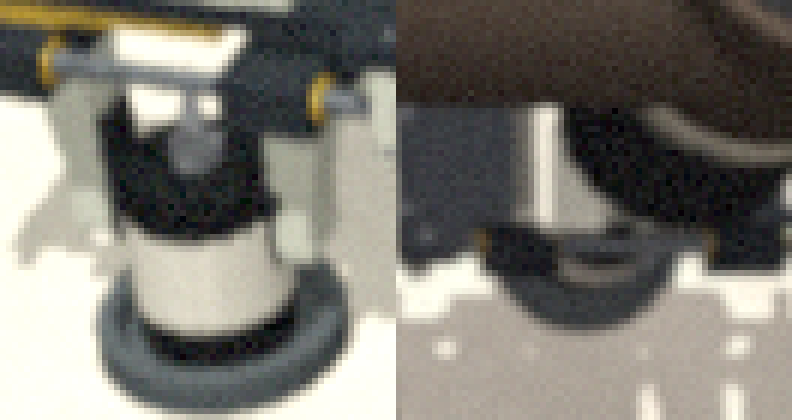

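>>> step_arm:
  commands: "0 0 2 0 0 0; 0 0 1 0 0 0; 0 0 1 0 0 0; 0 0 0 0 0 0; 0 0 0 0 0 0"

```text
t: 17.68
eef_pos: [0.622, -0.1949, 0.0658]
ee_rot: [3.142, -0.0, 0.0]
force: [-1.7, 0.4, 2.2]
width: 0.0516
```

>>> step_arm:
  commands: "0 0 0 0 0 0; 0 0 0 0 0 0; 0 0 0 0 0 0; 0 0 0 0 0 0; 0 0 0 0 0 0"
  jaw: 75

```text
t: 18.3
eef_pos: [0.622, -0.1949, 0.0655]
ee_rot: [3.142, -0.0, 0.0]
force: [0.2, 0.2, -0.7]
width: 0.0749
```

>>> step_arm:
  commands: "0 0 -10 0 0 0; 0 0 -30 0 0 0; 0 0 -35 0 0 0; 0 0 -30 0 0 0; -20 -30 0 0 0 0; -30 -50 0 0 0 0; -30 -50 0 0 0 0; -30 -50 0 0 0 0"

```text
t: 19.3
eef_pos: [0.5112, -0.0137, 0.1714]
ee_rot: [-3.141, -0.001, -0.0]
force: [2.2, 0.7, -0.1]
width: 0.0753
```

```bash
python3 look.py .621 -.195 .05 l5
```

```text
[ 0.5112 -0.0137  0.1714] 0.07533238180821805 [ 2.21  0.72 -0.12]
```

View pics/l5.png

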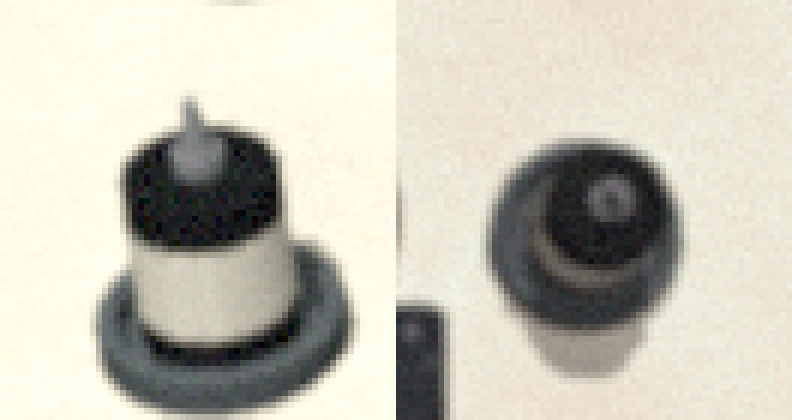

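>>> step_arm:
  commands: "-18 -30 0 0 0 0; -18 -30 0 0 0 0; -18 -30 0 0 0 0; -17 -26 0 0 0 0; 0 0 20 0 0 0; 0 0 30 0 0 0; 0 0 30 0 0 0; 0 0 0 0 0 0"
  jaw: 70

```text
t: 20.4
eef_pos: [0.4401, 0.1002, 0.0896]
ee_rot: [3.139, 0.003, -0.0]
force: [0.3, 0.3, 0.4]
width: 0.0701
```

```bash
python3 look.py .44 .1025 .05 s1
```

```text
[0.4401 0.1002 0.0896] 0.07009780055224822 [0.33 0.33 0.44]
```

View pics/s1.png

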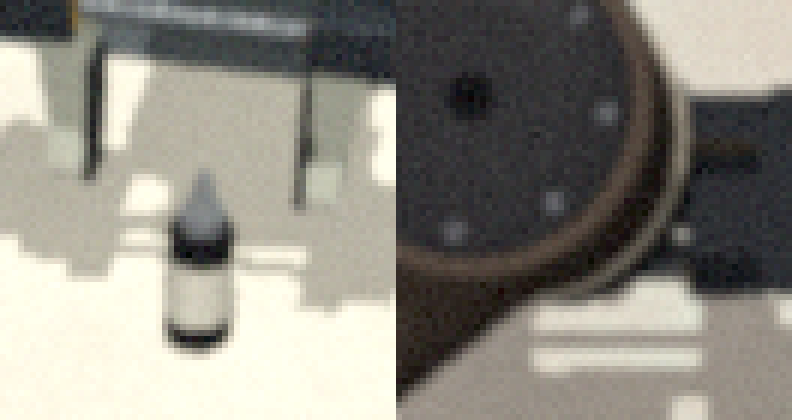

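>>> step_arm:
  commands: "0 -2 20 0 0 0; 0 0 18 0 0 0; 0 0 9 0 0 0; 0 0 0 0 0 0"

```text
t: 21.0
eef_pos: [0.4413, 0.1032, 0.044]
ee_rot: [-3.141, -0.0, 0.0]
force: [0.1, -0.2, 0.8]
width: 0.0698
```

>>> step_arm:
  commands: "0 0 0 0 0 0; 0 0 0 0 0 0; 0 0 0 0 0 0; 0 0 0 0 0 0; 0 0 0 0 0 0; 0 0 0 0 0 0; 0 0 0 0 0 0; 0 0 0 0 0 0"
  jaw: 10
  grip_force: 12

```text
t: 22.0
eef_pos: [0.441, 0.1031, 0.0436]
ee_rot: [3.142, -0.0, 0.0]
force: [-0.6, 1.2, 1.3]
width: 0.024
```

>>> step_arm:
  commands: "0 0 -10 0 0 0; 0 0 -20 0 0 0; 0 0 -30 0 0 0; 0 0 -20 0 0 0; 0 0 0 0 0 0"

```text
t: 22.62
eef_pos: [0.4419, 0.1037, 0.1255]
ee_rot: [-3.139, -0.003, 0.0]
force: [-0.6, 0.5, -0.8]
width: 0.0236
```

```bash
python3 look.py .44 .1025 .12 s2
```

```text
[0.4419 0.1037 0.1255] 0.02362758654832199 [-0.63  0.49 -0.82]
```

View pics/s2.png

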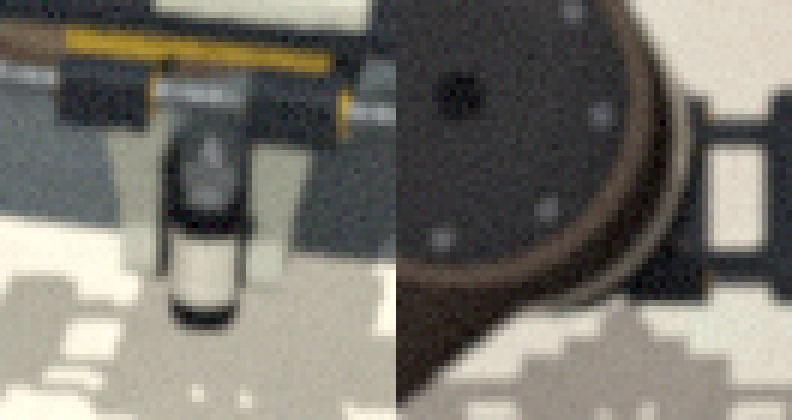

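>>> step_arm:
  commands: "20 12 0 0 0 0; 40 23 0 0 0 0; 40 23 0 0 0 0; 40 23 0 0 0 0; 36 21 0 0 0 0; 20 13 0 0 0 0; 10 7 0 0 0 0; 0 0 0 0 0 0"

```text
t: 23.72
eef_pos: [0.6466, -0.0192, 0.1225]
ee_rot: [3.141, 0.002, -0.001]
force: [-0.6, -0.4, -0.7]
width: 0.0239
```

>>> step_arm:
  commands: "0 0 0 0 0 0; 0 0 15 0 0 0; 0 0 20 0 0 0; 0 0 15 0 0 0; 0 0 0 0 0 0"

```text
t: 24.35
eef_pos: [0.6458, -0.0189, 0.0719]
ee_rot: [3.141, 0.003, 0.0]
force: [-0.4, 0.6, -0.4]
width: 0.0232
```

```bash
python3 look.py .6475 -.0187 .05 s3
```

```text
[ 0.6458 -0.0189  0.0719] 0.02318442386917095 [-0.4   0.64 -0.41]
```

View pics/s3.png

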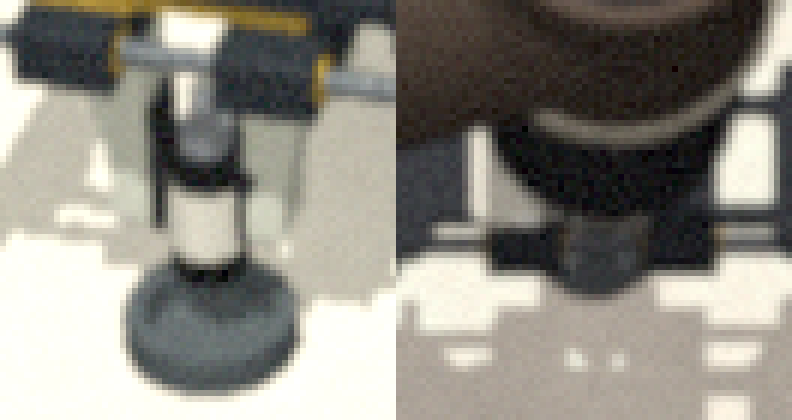

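>>> step_arm:
  commands: "1 0 8 0 0 0; 0 0 8 0 0 0; 0 0 4 0 0 0; 0 0 1 0 0 0; 0 0 0 0 0 0; 0 0 0 0 0 0"

```text
t: 25.2
eef_pos: [0.6482, -0.0189, 0.0528]
ee_rot: [-3.142, -0.0, 0.0]
force: [-0.2, -0.4, 0.2]
width: 0.0236
```

```bash
python3 look.py .6475 -.0187 .05 s4
```

```text
[ 0.6482 -0.0189  0.0528] 0.023636918753741964 [-0.24 -0.42  0.25]
```

View pics/s4.png

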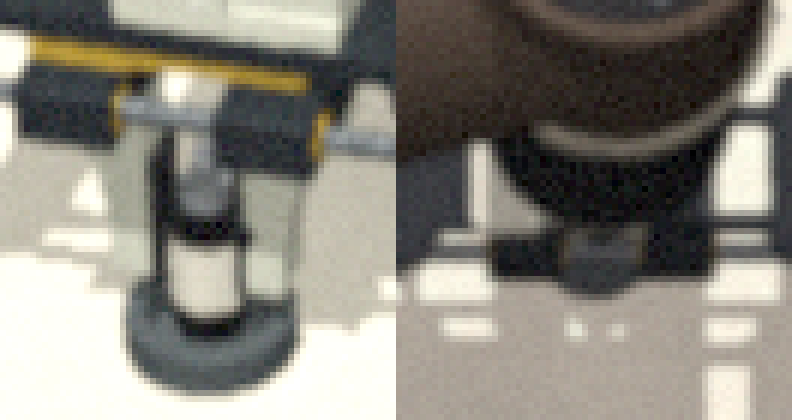

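>>> step_arm:
  commands: "0 0 2 0 0 0; 0 0 2 0 0 0; 0 0 1 0 0 0; 0 0 0 0 0 0; 0 0 0 0 0 0"

```text
t: 25.92
eef_pos: [0.648, -0.0189, 0.0476]
ee_rot: [3.142, 0.0, 0.0]
force: [-1.0, -0.3, 1.9]
width: 0.0237
```

>>> step_arm:
  commands: "0 0 0 0 0 0; 0 0 0 0 0 0; 0 0 0 0 0 0; 0 0 0 0 0 0; 0 0 0 0 0 0"
  jaw: 50

```text
t: 26.55
eef_pos: [0.648, -0.0189, 0.0475]
ee_rot: [-3.142, 0.0, 0.0]
force: [-0.4, 0.5, 0.1]
width: 0.0498
```

>>> step_arm:
  commands: "0 0 -10 0 0 0; 0 0 -30 0 0 0; 0 0 -40 0 0 0; 0 0 -40 0 0 0; -25 -20 -30 0 0 0; -45 -40 0 0 0 0; -45 -40 0 0 0 0; -45 -40 0 0 0 0"

```text
t: 27.55
eef_pos: [0.4867, 0.122, 0.1985]
ee_rot: [-3.141, -0.001, -0.0]
force: [1.3, 1.9, 0.8]
width: 0.0501
```

>>> step_arm:
  commands: "0 0 0 0 0 0; 0 0 0 0 0 0; 0 0 0 0 0 0; 0 0 0 0 0 0"

```text
t: 28.05
eef_pos: [0.4885, 0.1203, 0.1973]
ee_rot: [3.141, 0.0, -0.002]
force: [0.6, 0.5, -0.2]
width: 0.0498
```

```bash
python3 - <<'E'
from fit import *
s=grab_frame("scene");save(s,'end_s');p=grab_frame("top");save(p,'end_t')
for n,z in [("jar_small_mid",.031),("jar_large_mid",.037),("cup_mid",.04)]:
  for q in(s,p):
    print(n,[ (np.round(d["pixel"]),round(d["conf"],2)) for d in recognise(q,n)[:2]])
E2=dict(ink_small=(.6475,-.0187,.012,.052,.074),ink_med=(.3817,-.2887,.019,.066,.090),ink_large=(.621,-.195,.026,.072,.098),st_small=(.6475,-.0187,.028,.016,0),st_med=(.3817,-.2887,.035,.016,0),st_large=(.621,-.195,.042,.016,0))
ov(s,E2,'pics/ov_end_s.png');ov(p,E2,'pics/ov_end_t.png')
E
```

```text
jar_small_mid [(array([417., 284.]), 0.68), (array([529., 260.]), 0.62)]
jar_small_mid [(array([424., 294.]), 0.73)]
jar_large_mid [(array([125., 218.]), 0.75)]
jar_large_mid [(array([485., 233.]), 0.76)]
cup_mid [(array([527., 259.]), 0.96)]
cup_mid []
```

View pics/end_s.png

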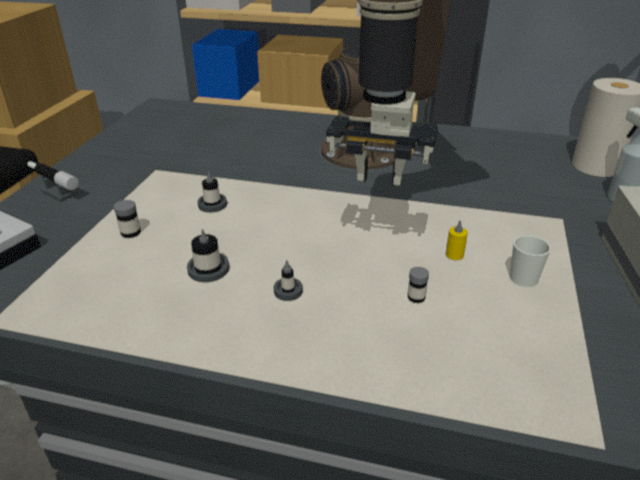

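View pics/ov_end_s.png

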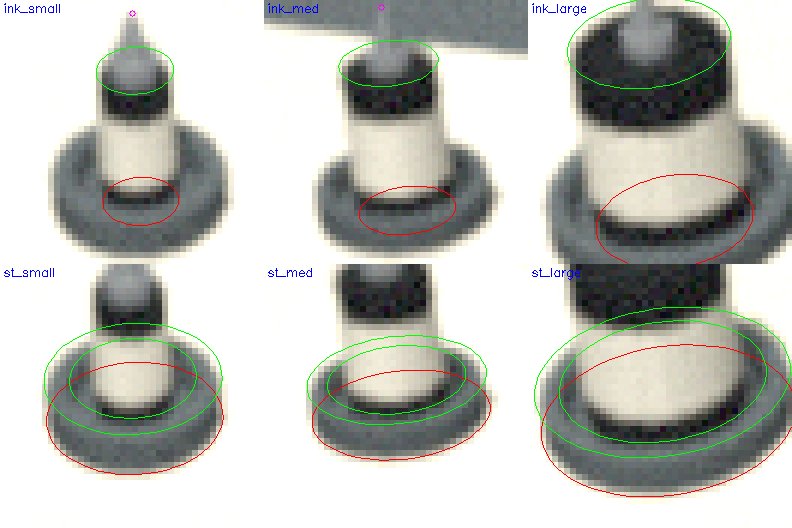

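View pics/ov_end_t.png

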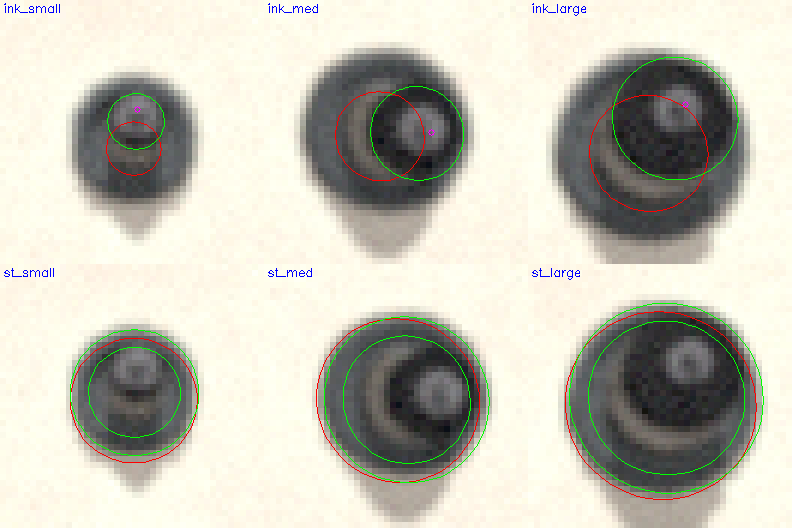

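```bash
python3 -c "
from station import *
print(get_state()['t'],job_done())"
```

```text
the job is handed in; nothing more can be done
28.45 None
```

I stood the medium, large and small ink bottles in the stands of their own size, in that order, and handed the job in at t = 28.45 s. No verdict was reported.

**Bottles:** In the last scene and top pictures all three stand upright on their well floors. They match the outlines predicted for the stand centres to within a few mm. All three are released, and the gripper is open and clear at z ≈ 0.197 m.

**Jars and cup:** They look untouched. The scene-camera detections moved by 3 px or less from the start, which is within the noise.

**Checks that disagreed:**
- In the last top picture, the network placed the small jar at (424, 294). That is where the medium bottle now stands in its stand.
- It did not find the cup in that picture, probably because the arm hid it.
- In the scene picture, a second, lower-confidence small-jar report fell on the cup.
- The scene camera still shows both jars and the cup in place.

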